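# Pack chamber slides against the fixed rail with a spacer and hold

## Robot

A 7-joint arm with a two-finger parallel gripper is mounted at the origin on the work surface. World frame = base frame: x ahead of the robot, y to its left, z up, the work surface at z = 0. Lengths are in m, angles in rad, forces in N, time in s.
With the tool pointing down it reaches from about 0.4 to 0.85 m from the base axis. Payload 10.4 kg.
Tool frame: the origin (TCP) lies at the very end of the fingers, on their centre line; the grasp point (between the pads) lies 19 mm behind it; y points along the fingers, x is the direction in which the jaws open and shut, and the axes are right-handed (so a half turn about y gives the same grasp; the last joint's range is limited). The gripper opens to 87 mm and grips with 3 to 60 N. Pads are 19 mm wide; open, the fingers measure 117 mm over their backs; the gripper's body (75 mm by 190 mm) begins 51 mm behind the grasp point.
Start: joints at [-1.295, 0.332, -0.065, 1.46, 0.022, 1.35, -0.088], TCP at [0.184, 0.597, 0.223] pointing down, gripper open.
Joint ranges: [-2.6, 2.6], [-0.5, 2.12], [-1.47, 1.34], [0.16, 2.42], [-1.27, 4.41], [0.06, 2.06], [-2.6, 2.6]. Speed limits (rad/s): [2.22, 2.22, 2.79, 2.79, 3.14, 3.14, 3.14].

## Interface

Orientations are given as a unit quaternion [x, y, z, w].
In Python, from bench import readout, vision, r gives the robot as it stands.
- The arm moves only by the tool arm_command, never from a script. Its argument "targets" is a list that holds one entry, the list of rows, each a list of 6 numbers: the shift along the tool's x, y, z in m, then the turn, a rotation vector about the tool's x, y, z in degrees. A call has 1 to 12 rows; each row shifts and turns the commanded pose from where the row before left it, along the tool's axes as they then stand; what a row does not reach is not made up. A row lasts 1/12 s, in which the tool goes at most 41.7 mm and 7.16 degrees, less where a joint would pass 70% of its speed; a pose out of reach is approached as far as the arm can. A call is refused whole if a number of a shift passes 0.0417 or a number of a turn 7.16, either way. A call with a gripper value outside its range is refused whole. "hand" is the opening, from 0 (shut) to 1 (fully open), set as the call begins (left out, the last holds). The fingers move at their own pace and stop on an object; "grip_force" is the grip in N (left out, the last holds). Time passes only in rows, so rows that do not move let the fingers close. It gives the time, the measured TCP pose, the force and the opening at its end, in the units of the state.
- readout.read_state(): the state, without advancing time (a new reading comes with each control period).
- vision.camera(name): name is "side" or "top"; returns a dict with "pixels" (420x560x3 uint8, blue, green, red), "fovy" (degrees; the focal length in pixels is half the picture's height over the tangent of half this angle, whatever the lens; pixels are square), "cx", "cy" (the principal point, pixels), "R" (3x3) and "t" (3): a world point X has camera coordinates R X + t. Camera axes: x right, y down, z forward; pixel columns grow to the right and rows downward; lengths in m; the calibration is good to about 2 mm. A picture is of the moment at which its call begins. There is no depth.
- r.close_job(): hands the job in, once; it reports no verdict.
The state is a dict: "time": time; "joint_positions": joint angles; "joint_vel": joint speeds; "joint_torque": joint torques, N m; "ee_pos": TCP position; "eef_rot": TCP orientation; "ft_force": force on the tool from outside, world axes, zero at the start; "torque": the same for the moment, N m; "width": finger opening in m.
Only numpy, scipy, OpenCV 4.12 (cv2) and the standard library are available. Lean on these libraries where they do the work, as an engineer would, in place of code of your own. Each camera call takes 0.05 s, during which the arm holds its last target.

## Task

Set the third chamber slide flat into the slide holder, in one neat row with the two already lying there, and draw all three up to the plain fixed rail so that the space left along the rail with the thumbscrews is wide enough for the spacer. Then lower the spacer flat into that space and push it sideways against the row, so that all three slides are squeezed flush against each other and the fixed rail, and finish like that: still gripping the spacer and pressing firmly, so that the thumbscrews can be tightened. Do not let any slide tip over on the way, and leave the bottle, the pipette-tip box and the culture dish alone.

Things in the scene. Friction and masses are not known exactly. Their poses are not given: they have to be found in the camera images.
- holder: Slide holder, fixed: grey base 128 (x) x 166 (y) x 8 mm with an aluminium frame. Origin on the bench under its centre, z up. Recess 84 (x) x 99 (y) mm centred on the origin, its floor 14 mm above the bench; rails at both y ends, low lips (2.5 mm above the floor, 10 mm wide) at the x ends. Slides lie lengthwise along x, side by side along y: 3 slides (78 mm) + spacer (15 mm) leave 6 mm to spare.
- fixed_rail: The holder's plain fixed rail, at the +y end of the recess, 11 mm high above the floor, 14 mm thick. Origin: middle of its inner face, at floor level. Axes as the holder's: y points out of the recess, so slides are pressed along +y.
- screw_rail (a point): Middle of the inner face of the holder's other rail (-y end), at floor level; 11 mm high, 14 mm thick. Its two thumbscrews are backed out of the recess; their 15 mm heads reach 81 mm from the holder's centre. Axes as the holder's.
- slide_1_c (a point): Chamber slide loose in the holder, nearer the fixed rail: glass plate 76 (x) x 26 (y) x 2 mm with a white eight-well body 60 (x) x 26 (y) mm, 15 mm high from the underside; the glass stands out 8 mm at both x ends. 30 g. Point: its centre, 7.5 mm above the underside. Can be gripped on the two x ends of the well body, above the glass, and slides easily on the floor.
- slide_2_c (a point): Chamber slide loose in the holder, nearer the thumbscrew rail: glass plate 76 (x) x 26 (y) x 2 mm with a white eight-well body 60 (x) x 26 (y) mm, 15 mm high from the underside; the glass stands out 8 mm at both x ends. 30 g. Point: its centre, 7.5 mm above the underside. Can be gripped on the two x ends of the well body, above the glass, and slides easily on the floor.
- slide_3_c (a point): Chamber slide on the bench, left or right of the holder: glass plate 76 (x) x 26 (y) x 2 mm with a white eight-well body 60 (x) x 26 (y) mm, 15 mm high from the underside; the glass stands out 8 mm at both x ends. 30 g. Point: its centre, 7.5 mm above the underside. Can be gripped on the two x ends of the well body, above the glass, and slides easily on the floor.
- spacer_c (a point): Spacer: grey plastic strip 72 (x) x 15 (y) x 15 mm with an upright finger grip along its middle, 44 (x) x 10 (y) mm, from 15 to 41 mm above the underside. 45 g. On the bench, left or right of the holder. Point: its centre, 20.5 mm above the underside. Grip it across the 10 mm; in the holder the fingers must stay above the slides, which reach 15 mm above the floor.
- media_bottle: Bystander: glass bottle, 66 mm in diameter, 135 mm high, standing on the bench; origin at the centre of its underside.
- tip_box: Bystander: closed pipette-tip box 122 x 84 x 67 mm; origin at the centre of its underside.
- culture_dish: Bystander: covered culture dish, 90 mm in diameter, 16 mm high; origin at the centre of its underside.
Things that resemble listed ones, but are neither listed nor needed, are in the scene too. Of the things that look like the part that bears spacer_c, the smallest one is meant.

How it is judged:
On the way, in this order (a step that is already met when the one before it is completed fails the run):
1. the third slide lies flat in the recess of the holder and has been let go (x of slide_3_c in the frame of holder between -0.007 and 0.007 m and z of slide_3_c in the frame of holder between 0.0185 and 0.023 m and angle between slide_3_c's own z axis and vertical below 0.06 rad and y of slide_3_c in the frame of holder between -0.05 and 0.05 m and contact force between the fingers and slide_3 below 0.1 N), for 0.2 s.
2. the spacer stands flat on the recess floor, next to the thumbscrew rail, with all three slides between it and the fixed rail (x of spacer_c in the frame of holder between -0.007 and 0.007 m and z of spacer_c in the frame of holder between 0.0315 and 0.036 m and angle between spacer_c's own z axis and vertical below 0.06 rad and y of spacer_c in the frame of holder between -0.05 and 0.05 m and y of spacer_c in the frame of holder below -0.025 m and y of each of slide_1_c, slide_2_c, slide_3_c in the frame of holder above -0.025 m), for 0.1 s.
At the end, for the whole second after the job is handed in: Slides and spacer lie flat on the recess floor (1.5 mm, 0.06 rad), square to the holder (0.05 rad), at rest; spacer within 2.5 mm of its tightly packed place; fingers bear on the spacer, spacer on a slide and a slide on the fixed rail, each with over 2 N through the last second (x of slide_1_c in the frame of holder between -0.007 and 0.007 m and z of slide_1_c in the frame of holder between 0.0185 and 0.023 m and angle between each of slide_1_c, slide_2_c, slide_3_c, spacer_c's own z axis and vertical below 0.06 rad and y of slide_1_c in the frame of holder between -0.05 and 0.05 m and angle between the y axis of each of slide_1_c, slide_2_c, slide_3_c and the y axis of holder, either way round below 0.05 rad and linear speed of each of slide_1, slide_2, slide_3, spacer below 0.02 m/s and x of slide_2_c in the frame of holder between -0.007 and 0.007 m and z of slide_2_c in the frame of holder between 0.0185 and 0.023 m and y of slide_2_c in the frame of holder between -0.05 and 0.05 m and x of slide_3_c in the frame of holder between -0.007 and 0.007 m and z of slide_3_c in the frame of holder between 0.0185 and 0.023 m and y of slide_3_c in the frame of holder between -0.05 and 0.05 m and x of spacer_c in the frame of holder between -0.007 and 0.007 m and z of spacer_c in the frame of holder between 0.0315 and 0.036 m and y of spacer_c in the frame of holder between -0.05 and 0.05 m and angle between the y axis of spacer_c and the y axis of holder, either way round below 0.06 rad and y of spacer_c in the frame of holder between -0.0385 and -0.03 m and contact force between any of slide_1, slide_2, slide_3 and fixed_rail above 2 N and contact force between any of slide_1, slide_2, slide_3 and spacer above 2 N and contact force between the fingers and spacer above 2 N); the arm keeps its last pose, push and grip.
It fails at once if a slide is tipped more than about 23 degrees (angle between any of slide_1_c, slide_2_c, slide_3_c's own z axis and vertical above 0.4 rad).
It fails at once if the bottle, tip box or culture dish is pushed more than 2 cm (distance of any of media_bottle, tip_box, culture_dish from where it was at the start of the episode above 0.02 m).
It also fails if it takes over 64 s, if anything falls off the work surface, if the arm or the gripper's body presses on something with over 40 N, if the wrist force passes 120 N, or if a joint passes its speed limit or range.

## Working session

There is one attempt and no reset: what is moved stays moved. The work goes in short steps, Python scripts to look and compute and a tool call to move; the robot and the scene stay as the last step left them, time stands still between calls to the robot, and variables do not carry over. Pictures are saved under pics/ and viewed, and the job is handed in when it is done.

Besides the shell and the picture viewer there is one more tool, called after "Request:" as a command line: name --argument value ..., lists and objects as JSON in quotes. arm_command: Moves the arm, as the interface text tells. Its arguments: {"type":"object","properties":{"targets":{"type":"array","items":{"type":"array","items":{"type":"array","items":{"type":"number"}}}},"hand":{"type":"number"},"grip_force":{"type":"number"}},"required":["targets"]}

```bash
ls; mkdir -p pics; python3 - <<'E'
from bench import readout, vision, r
import cv2, numpy as np
s=readout.read_state()
for k,v in s.items(): print(k,np.round(v,4))
for n in ("side","top"):
    c=vision.camera(n); np.savez(f"cam_{n}.npz",**c)
    cv2.imwrite(f"pics/{n}0.png",c["pixels"]); print(n,c["fovy"],c["cx"],c["cy"],np.round(c["R"],4).tolist(),np.round(c["t"],4))
E
```

```text
pics
time 0.0
joint_positions [-1.2946  0.3329 -0.0647  1.4609  0.0216  1.3499 -0.0885]
joint_vel [-0.0007 -0.001   0.0009 -0.     -0.0011  0.0012 -0.0004]
joint_torque [ 5.00000e-04 -6.23271e+01  2.50000e-02 -3.89883e+01 -6.14000e-02
  4.00000e-02  1.00000e-04]
ee_pos [0.1839 0.5969 0.2218]
eef_rot [ 0.5692  0.4196 -0.4204 -0.5685]
ft_force [-0.375   0.0261 -0.4954]
torque [ 0.0641  0.0215 -0.0056]
width 0.0868
side 50.66196603959717 282.1705120654317 211.08534303721325 [[0.9908, -0.1355, 0.0029], [-0.0947, -0.7078, -0.7], [0.0969, 0.6933, -0.7141]] [-0.5517  0.0885  1.1369]
top 46.7530266565762 279.83539202375215 209.66976012847178 [[-0.0145, -0.9999, -0.004], [-0.9942, 0.0148, -0.1068], [0.1069, 0.0024, -0.9943]] [0.0049 0.5721 1.4862]
```

View pics/side0.png

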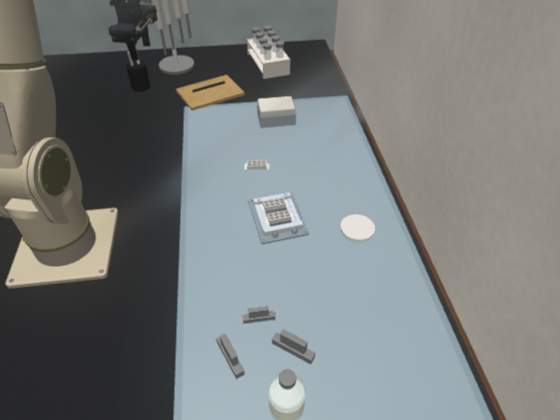

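View pics/top0.png

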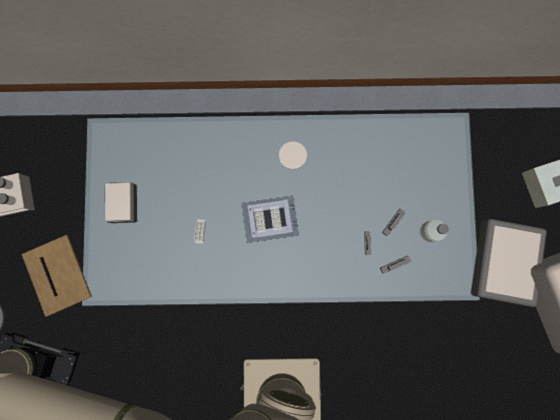

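```bash
cat > h.py <<'E'
import numpy as np, cv2
from scipy.spatial.transform import Rotation as Rot
def load(n): return dict(np.load(f"cam_{n}.npz"))
def K(c):
    f=210/np.tan(np.radians(float(c["fovy"]))/2); return np.array([[f,0,float(c["cx"])],[0,f,float(c["cy"])],[0,0,1]])
def proj(c,X):
    X=np.atleast_2d(X); p=(K(c)@(c["R"]@X.T+c["t"].reshape(3,1))).T; return p[:,:2]/p[:,2:]
def back(c,uv,z):
    uv=np.atleast_2d(uv); d=(c["R"].T@np.linalg.inv(K(c))@np.c_[uv,np.ones(len(uv))].T).T
    o=-c["R"].T@c["t"].ravel(); s=(z-o[2])/d[:,2]; return o+s[:,None]*d
def crop(img,x0,y0,x1,y1,s,name):
    a=cv2.resize(img[y0:y1,x0:x1],None,fx=s,fy=s,interpolation=cv2.INTER_CUBIC); cv2.imwrite(name,a)
def snap(tag):
    from bench import vision
    o={}
    for n in ("side","top"):
        o[n]=vision.camera(n); np.savez(f"cam_{n}.npz",**o[n])
    return o
E
python3 - <<'E'
from h import *
t=load("top")["pixels"]; s=load("side")["pixels"]
crop(t,340,195,450,280,7,"pics/c1.png"); crop(t,185,190,310,250,6,"pics/c2.png"); crop(s,205,295,325,385,6,"pics/c3.png"); crop(s,225,150,325,245,6,"pics/c4.png")
E
```

```text
(no output)
```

View pics/c1.png

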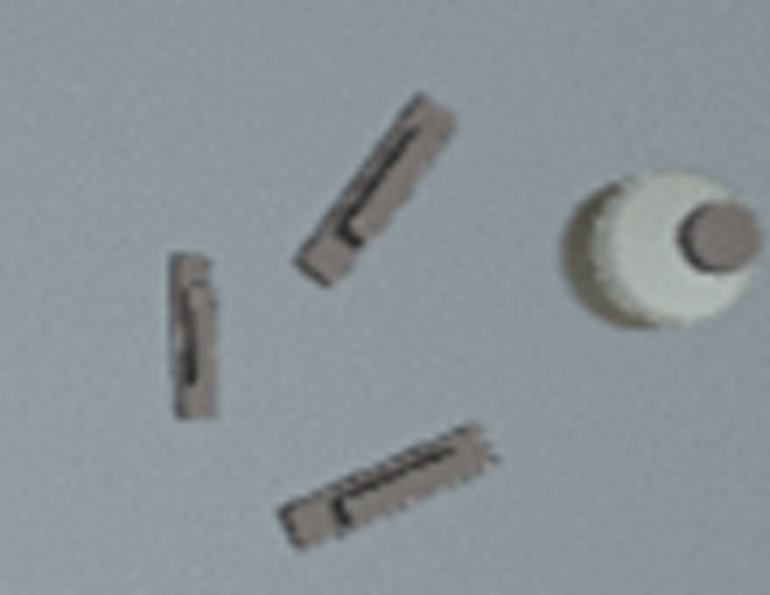

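View pics/c2.png

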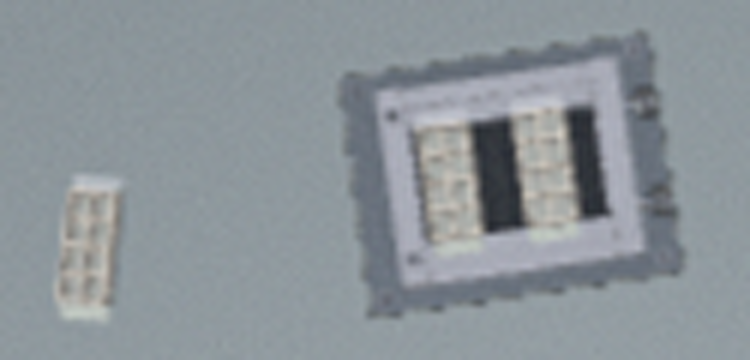

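View pics/c3.png

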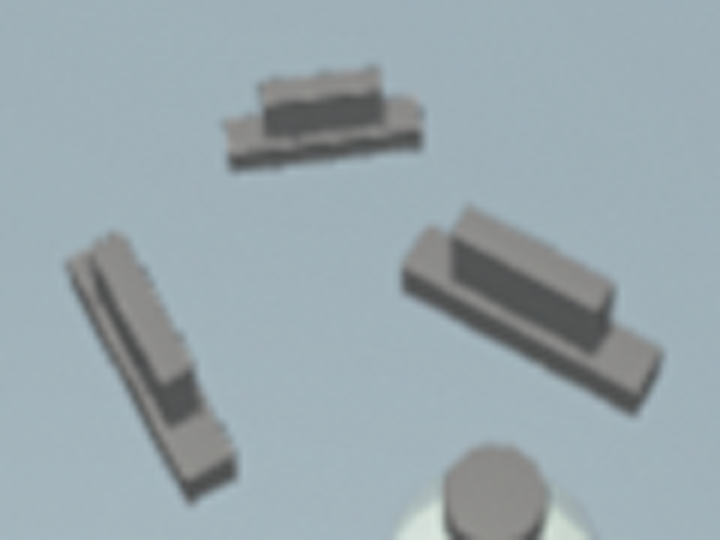

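View pics/c4.png

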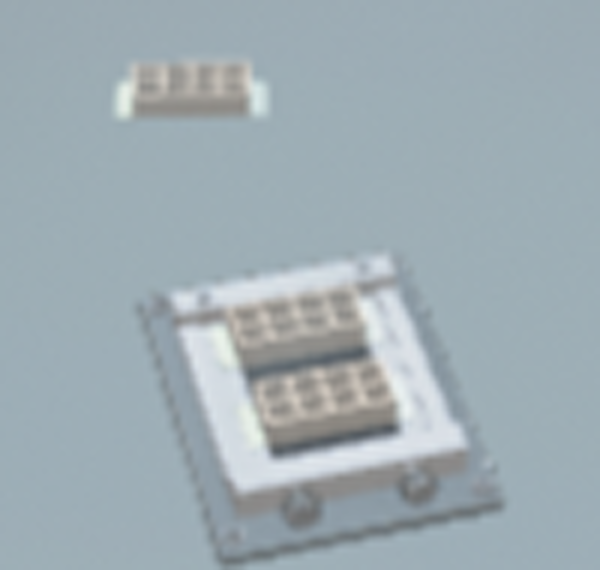

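```bash
cat > fit.py <<'E'
from h import *
from scipy.optimize import minimize, minimize_scalar
SS=8
def box(x0,x1,y0,y1,z0,z1):
    P=np.array([[x,y,z] for x in(x0,x1) for y in(y0,y1) for z in(z0,z1)])
    F=[[0,1,3,2],[4,6,7,5],[0,4,5,1],[2,3,7,6],[0,2,6,4],[1,5,7,3]]
    N=[[-1,0,0],[1,0,0],[0,-1,0],[0,1,0],[0,0,-1],[0,0,1]]
    return [(P[f],np.array(n)) for f,n in zip(F,N)]
def tf(pose,X):
    x,y,a=pose; c,s=np.cos(a),np.sin(a); X=np.asarray(X,float)
    return np.c_[c*X[:,0]-s*X[:,1]+x, s*X[:,0]+c*X[:,1]+y, X[:,2]]
def faces(cam,items):
    """items: list of (pose,boxlist or polygon,label); returns polygons px in paint order"""
    o=-cam["R"].T@cam["t"].ravel(); out=[]
    for pose,b,lab in items:
        if isinstance(b,list):
            for k,(P,n) in enumerate(b):
                W=tf(pose,P); nn=tf((0,0,pose[2]),n[None])[0]
                if nn@(o-W.mean(0))>0: out.append((proj(cam,W),f"{lab}{k}"))
        else: out.append((proj(cam,tf(pose,b)),lab))
    return out
def model(cam,items,roi):
    x0,y0,x1,y1=roi; w,h=x1-x0,y1-y0
    L=np.zeros((h*SS,w*SS),np.uint8); names={"bg":0}
    for p,n in faces(cam,items):
        k=names.setdefault(n,len(names))
        q=(p-[x0,y0]+0.5)*SS-0.5
        cv2.fillConvexPoly(L,np.round(q*16).astype(np.int32),k,shift=4)
    return np.stack([cv2.resize((L==k).astype(np.float32),(w,h),interpolation=cv2.INTER_AREA).ravel() for k in range(len(names))],1)
def cost(cam,items,roi):
    x0,y0,x1,y1=roi; I=cam["pixels"][y0:y1,x0:x1].reshape(-1,3).astype(float)
    A=model(cam,items,roi); G=A.T@A+1e-3*np.eye(A.shape[1]); C=np.linalg.solve(G,A.T@I)
    R=I-A@C; return np.minimum(R**2,900).mean()
def roi_of(cam,X,pad=6):
    p=proj(cam,X); a=np.floor(p.min(0)-pad).astype(int); b=np.ceil(p.max(0)+pad).astype(int)
    return max(a[0],0),max(a[1],0),min(b[0],560),min(b[1],420)
def slide_items(pose,z,l): return [(pose,box(-.038,.038,-.013,.013,z,z+.002),l+"g"),(pose,box(-.03,.03,-.013,.013,z+.002,z+.015),l+"b")]
def spacer_items(pose,z,l): return [(pose,box(-.036,.036,-.0075,.0075,z,z+.015),l+"s"),(pose,box(-.022,.022,-.005,.005,z+.015,z+.041),l+"f")]
rect=lambda a,b,z: np.array([[-a,-b,z],[a,-b,z],[a,b,z],[-a,b,z]])
def comp(p,q):  # pose q in frame p
    x,y=tf(p,[[q[0],q[1],0]])[0,:2]; return (x,y,p[2]+q[2])
def inv(p,q):
    d=np.array([q[0]-p[0],q[1]-p[1]]); c,s=np.cos(p[2]),np.sin(p[2]); return np.array([c*d[0]+s*d[1],-s*d[0]+c*d[1],q[2]-p[2]])
def holder_items(h,extra):
    it=[(h,box(-.064,.064,-.083,.083,0,.008),"B"),(h,box(-.052,.052,-.0635,.0635,.008,.0165),"F"),(h,rect(.042,.0495,.014),"R"),
        (h,box(-.052,.052,.0495,.0635,.0165,.025),"U")]+extra+[(h,box(-.052,.052,-.0635,-.0495,.0165,.025),"V")]
    return it
def fit(cams,make,x0,roifac,scale):
    x0=np.array(x0,float); scale=np.array(scale)
    rois=[roi_of(c,roifac) for c in cams]
    f=lambda v: sum(cost(c,make(x0+v*scale),r) for c,r in zip(cams,rois))
    n=len(x0); S=np.vstack([np.zeros(n),np.eye(n)])
    r=minimize(f,np.zeros(n),method="Nelder-Mead",options=dict(initial_simplex=S,maxfev=600,xatol=.01,fatol=.002))
    r=minimize(f,r.x,method="Nelder-Mead",options=dict(initial_simplex=r.x+.4*S,maxfev=600,xatol=.01,fatol=.002))
    return x0+r.x*scale, r.fun
E
cat > m1.py <<'E'
from fit import *
top,side=load("top"),load("side")
def pts(p,a): return np.array([[p[0]+i*a,p[1]+j*a,k] for i in(-1,1) for j in(-1,1) for k in (0,.03)])
g=lambda u,v,z: back(top,[u,v],z)[0,:2]
s3=g(199.5,231.5,.0075); sp=g(367.5,243,.015); h=g(270.3,219,.015)
for nm,cams in (("both",[top,side]),("top",[top]),("side",[side])):
    a,f=fit(cams,lambda v: slide_items(v,0,"a"),[*s3,-.05],pts(s3,.05),[.004,.004,.06]); print(nm,"slide3",a.round(4),f)
    a,f=fit(cams,lambda v: spacer_items(v,0,"a"),[*sp,.05],pts(sp,.045),[.004,.004,.06]); print(nm,"spacer",a.round(4),f)
    def mk(v):
        H=v[:3]; return holder_items(H,slide_items(comp(H,v[3:6]),.014,"a")+slide_items(comp(H,v[6:9]),.014,"b"))
    a,f=fit(cams,mk,[*h,.14, 0,.032,0, 0,-.015,0],pts(h,.09),[.004,.004,.06]+[.004,.004,.03]*2); print(nm,"holder",a.round(4),f)
    if nm=="both": np.save("holder.npy",a)
E
python3 m1.py
```

```text
both slide3 [ 0.5115  0.2513 -0.1067] 35.74620976430315
both spacer [ 0.4664 -0.2758  0.012 ] 121.7947447340411
both holder [ 5.467e-01  2.880e-02  1.342e-01 -3.000e-04  3.190e-02  4.900e-03
 -9.000e-04 -1.800e-02  7.800e-03] 162.45348064637164
top slide3 [ 0.5112  0.2516 -0.1012] 20.091031940314462
top spacer [ 0.4668 -0.2756  0.0165] 50.041069260494176
top holder [ 5.467e-01  2.930e-02  1.301e-01 -1.000e-04  3.170e-02  3.400e-03
 -7.000e-04 -1.850e-02  6.400e-03] 93.41170985302556
side slide3 [ 0.5102  0.249  -0.0233] 16.649593105595258
side spacer [ 0.4657 -0.276   0.0117] 71.04173063361158
side holder [ 0.5466  0.0281  0.1296 -0.0024  0.0215  0.042  -0.0026 -0.0262  0.0419] 50.281179048376174
```

```bash
cat > ov.py <<'E'
from fit import *
def overlay(cam,items,roi,s,name):
    x0,y0,x1,y1=roi; a=cv2.resize(cam["pixels"][y0:y1,x0:x1],None,fx=s,fy=s,interpolation=cv2.INTER_CUBIC)
    for p,n in faces(cam,items):
        q=(p-[x0,y0]+.5)*s-.5; cv2.polylines(a,[np.round(q*16).astype(np.int32)],True,(0,0,255),1,cv2.LINE_AA,4)
    cv2.imwrite(name,a)
E
python3 - <<'E'
from ov import *
v=np.load("holder.npy"); H=v[:3]
it=holder_items(H,slide_items(comp(H,v[3:6]),.014,"a")+slide_items(comp(H,v[6:9]),.014,"b"))+slide_items((.5115,.2513,-.105),0,"c")+spacer_items((.4664,-.2758,.013),0,"d")
side,top=load("side"),load("top")
overlay(side,it,(240,150,320,250),6,"pics/o1.png"); overlay(top,it,(185,190,310,250),6,"pics/o2.png")
a=cv2.imread("pics/o1.png"); 
overlay(side,it,(235,295,285,330),8,"pics/o3.png"); overlay(top,it,(350,225,385,260),8,"pics/o4.png")
E
```

```text
(no output)
```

View pics/o1.png

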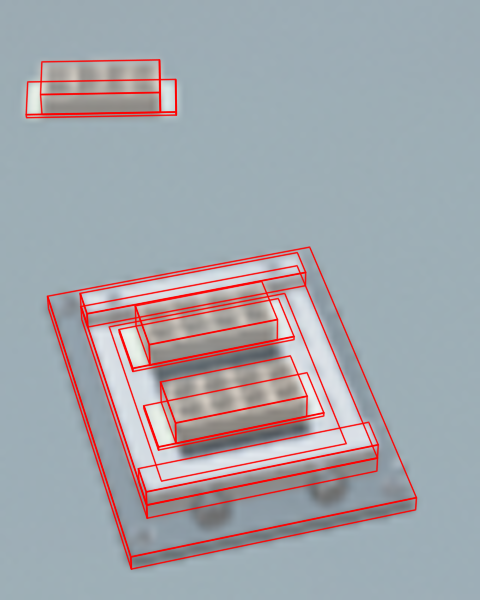

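View pics/o2.png

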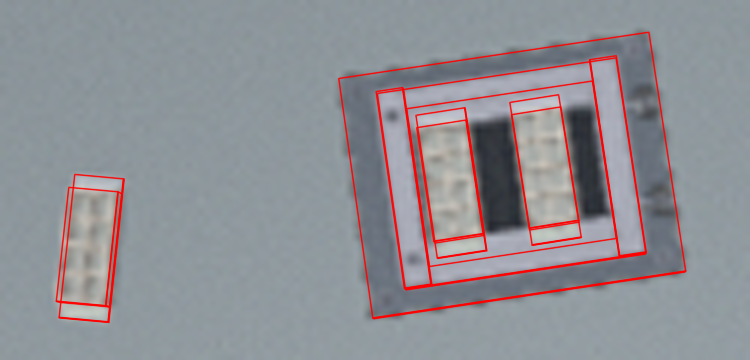

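View pics/o3.png

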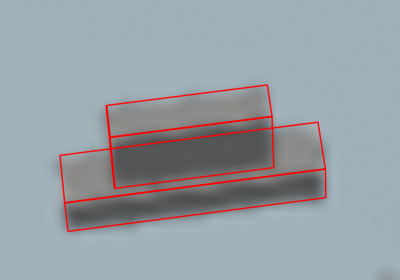

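View pics/o4.png

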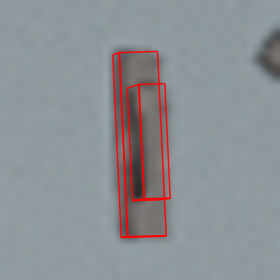

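```bash
cat > plan.py <<'E'
import sys, numpy as np
from bench import readout
from scipy.spatial.transform import Rotation as Rot
def Rdes(yaw):  # tool y down, tool x at world heading yaw
    x=np.array([np.cos(yaw),np.sin(yaw),0]); y=np.array([0,0,-1.]); return np.c_[x,y,np.cross(x,y)]
def go(p,yaw=None,s=None):
    s=s or readout.read_state(); R=Rot.from_quat(s["eef_rot"]).as_matrix()
    Rd=Rdes(yaw) if yaw is not None else R
    rv=np.degrees(Rot.from_matrix(R.T@Rd).as_rotvec())
    d=np.array(p)-s["ee_pos"]
    print("shift tool now",(R.T@d*1000).round(1),"mm; shift in final tool",(Rd.T@d*1000).round(1),"; rotvec deg",rv.round(2))
def st():
    s=readout.read_state(); R=Rot.from_quat(s["eef_rot"]).as_matrix()
    print("t",round(s["time"],2),"p",np.round(s["ee_pos"],4),"yaw",round(np.degrees(np.arctan2(R[1,0],R[0,0])),2),"tooly",R[:,1].round(3),"F",np.round(s["ft_force"],1),"w",round(s["width"],4),"q",np.round(s["joint_positions"],2))
    return s
E
python3 - <<'E'
from plan import *
st()
import numpy as np
v=np.load("holder.npy")
from fit import comp
H=v[:3]; p2=comp(H,v[6:9]); print(p2, np.degrees(p2[2]))
for yaw in (H[2],H[2]+np.pi): go([p2[0],p2[1],.12],yaw)
E
```

```text
t 0.1 p [0.1839 0.597  0.2218] yaw 72.88 tooly [-0.    -0.001 -1.   ] F [-0.7  0.2  0.1] w 0.0868 q [-1.29  0.33 -0.06  1.46  0.02  1.35 -0.09]
(np.float64(0.5482169868685243), np.float64(0.010822047211383953), np.float64(0.14201018783591635)) 8.136584410858068
shift tool now [-452.8  102.4 -520.7] mm; shift in final tool [ 282.6  101.8 -629.6] ; rotvec deg [ 4.000e-02  6.519e+01 -6.000e-02]
shift tool now [-452.8  102.4 -520.7] mm; shift in final tool [-282.6  101.8  629.6] ; rotvec deg [-7.0000e-02 -1.1481e+02 -5.0000e-02]
```

```bash
cat >> plan.py <<'E'
def arc(N,p,yaw,s=None):
    s=s or readout.read_state(); R=Rot.from_quat(s["eef_rot"]).as_matrix(); Rd=Rdes(yaw)
    rv=Rot.from_matrix(R.T@Rd).as_rotvec(); step=Rot.from_rotvec(rv/N).as_matrix()
    A=np.zeros((3,3)); Rk=R.copy()
    for k in range(N): A+=Rk; Rk=Rk@step
    d=np.linalg.solve(A,np.array(p)-s["ee_pos"])
    print(N,"rows of shift mm",(d*1000).round(2),"turn deg",np.degrees(rv/N).round(3))
E
python3 - <<'E'
from plan import *
arc(20,[.5482,.0108,.10],.134+0.0)
E
```

```text
20 rows of shift mm [ -6.35   6.1  -35.88] turn deg [ 2.00e-03  3.26e+00 -3.00e-03]
```

Request:
arm_command --targets '[[[-0.0063, 0.006, -0.036, 0, 3.26, 0], [-0.0063, 0.006, -0.036, 0, 3.26, 0], [-0.0063, 0.006, -0.036, 0, 3.26, 0], [-0.0063, 0.006, -0.036, 0, 3.26, 0], [-0.0063, 0.006, -0.036, 0, 3.26, 0], [-0.0063, 0.006, -0.036, 0, 3.26, 0], [-0.0063, 0.006, -0.036, 0, 3.26, 0], [-0.0063, 0.006, -0.036, 0, 3.26, 0], [-0.0063, 0.006, -0.036, 0, 3.26, 0], [-0.0063, 0.006, -0.036, 0, 3.26, 0]]]' --hand 0.9

```text
time: 0.93
ee_pos: [0.4541, 0.3557, 0.162]
eef_rot: [0.664, 0.242, -0.243, -0.664]
ft_force: [0.9, 0.2, 0.6]
width: 0.0785
```

Request:
arm_command --targets '[[[-0.0063, 0.006, -0.036, 0, 3.26, 0], [-0.0063, 0.006, -0.036, 0, 3.26, 0], [-0.0063, 0.006, -0.036, 0, 3.26, 0], [-0.0063, 0.006, -0.036, 0, 3.26, 0], [-0.0063, 0.006, -0.036, 0, 3.26, 0], [-0.0063, 0.006, -0.036, 0, 3.26, 0], [-0.0063, 0.006, -0.036, 0, 3.26, 0], [-0.0063, 0.006, -0.036, 0, 3.26, 0], [-0.0063, 0.006, -0.036, 0, 3.26, 0], [-0.0063, 0.006, -0.036, 0, 3.26, 0]]]'

```text
time: 1.77
ee_pos: [0.5505, 0.0084, 0.1021]
eef_rot: [0.706, 0.046, -0.046, -0.706]
ft_force: [0.4, 0.7, -0.4]
width: 0.0784
```

```bash
python3 - <<'E'
from plan import *
from h import *
s=st(); go([.5482,.0108,.020],.134)
c=snap("a"); 
for n in c:
    img=c[n]["pixels"].copy(); p=proj(c[n],s["ee_pos"])[0]; print(n,p)
    R=Rot.from_quat(s["eef_rot"]).as_matrix()
    x0,y0=int(p[0])-50,int(p[1])-55
    a=cv2.resize(img[y0:y0+100,x0:x0+100],None,fx=6,fy=6,interpolation=cv2.INTER_CUBIC)
    for k in (-.5,.5):
        for q in (-.0095,.0095):
            t=s["ee_pos"]+R@np.array([k*s["width"],0,q]); u=(proj(c[n],t)[0]-[x0,y0]+.5)*6-.5; cv2.circle(a,tuple(np.round(u).astype(int)),3,(0,0,255),-1)
    cv2.imwrite(f"pics/g_{n}.png",a)
E
```

```text
t 1.77 p [0.5505 0.0084 0.1021] yaw 7.53 tooly [-0. -0. -1.] F [ 0.4  0.7 -0.4] w 0.0784 q [-0.5   0.28  0.47  1.83 -0.14  1.06  0.15]
shift tool now [-2.  82.1  2.7] mm; shift in final tool [-2.  82.1  2.7] ; rotvec deg [ 0.   -0.15 -0.01]
side [279.38623195 194.87866145]
top [275.81951812 214.37452888]
```

View pics/g_side.png

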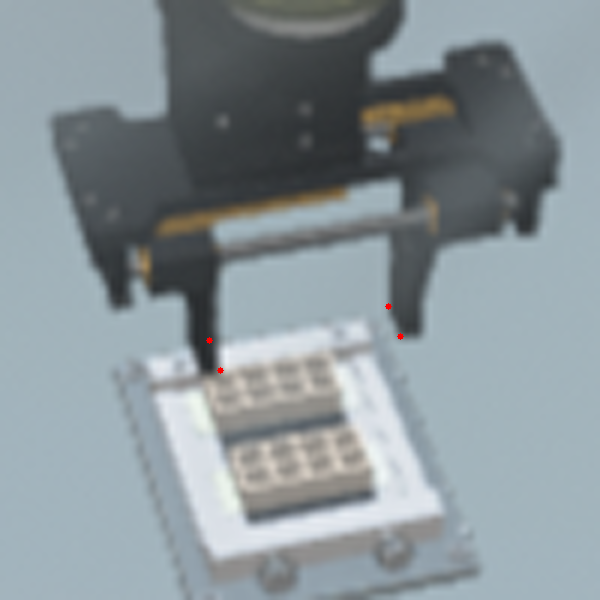

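Request:
arm_command --targets '[[[-0.002, 0.016, 0.0027, 0, -0.15, 0], [0, 0.016, 0, 0, 0, 0], [0, 0.016, 0, 0, 0, 0], [0, 0.016, 0, 0, 0, 0], [0, 0.01, 0, 0, 0, 0], [0, 0.006, 0, 0, 0, 0], [0, 0.001, 0, 0, 0, 0], [0, 0, 0, 0, 0, 0]]]'

```text
time: 2.53
ee_pos: [0.5484, 0.0127, 0.0216]
eef_rot: [-0.705, -0.048, 0.048, 0.705]
ft_force: [0.6, -0.5, -0.1]
width: 0.0784
```

Request:
arm_command --targets '[[[0, 0, 0, 0, 0, 0], [0, 0, 0, 0, 0, 0], [0, 0, 0, 0, 0, 0], [0, 0, 0, 0, 0, 0], [0, 0, 0, 0, 0, 0], [0, 0, 0, 0, 0, 0]]]' --hand 0.5 --grip_force 8

```text
time: 3.03
ee_pos: [0.5486, 0.0127, 0.022]
eef_rot: [-0.705, -0.049, 0.048, 0.706]
ft_force: [-0.7, -0.2, 5.0]
width: 0.0598
```

```bash
python3 - <<'E'
from plan import *
from h import *
s=st(); go([.5482,.0108,.020],.134)
c=snap("a"); crop(c["side"]["pixels"],230,150,330,250,6,"pics/d1.png")
E
```

```text
t 3.03 p [0.5486 0.0127 0.022 ] yaw 7.83 tooly [ 0.001  0.    -1.   ] F [-0.7 -0.2  5. ] w 0.0598 q [-0.47  0.39  0.43  1.89 -0.21  0.9   0.2 ]
shift tool now [-0.7  2.  -1.8] mm; shift in final tool [-0.7  2.  -1.8] ; rotvec deg [-0.01  0.15  0.05]
```

View pics/d1.png

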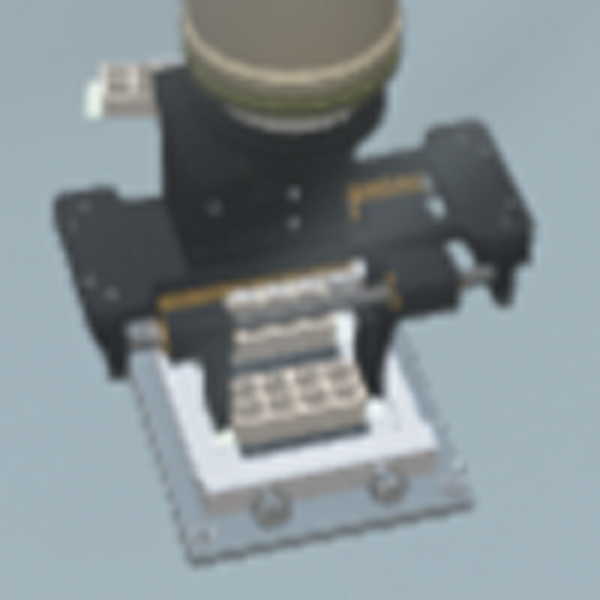

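Request:
arm_command --targets '[[[0, -0.001, 0.001, 0, -0.15, 0], [0, 0, 0.003, 0, 0, 0], [0, 0, 0.004, 0, 0, 0], [0, 0, 0.004, 0, 0, 0], [0, 0, 0.004, 0, 0, 0], [0, 0, 0.004, 0, 0, 0], [0, 0, 0.003, 0, 0, 0], [0, 0, 0.002, 0, 0, 0], [0, 0, 0.001, 0, 0, 0], [0, 0, 0, 0, 0, 0]]]'

```text
time: 3.97
ee_pos: [0.5447, 0.0386, 0.0225]
eef_rot: [-0.705, -0.049, 0.049, 0.705]
ft_force: [0.6, 0.8, -0.7]
width: 0.06
```

```bash
python3 - <<'E'
from plan import *
from fit import inv
v=np.load("holder.npy"); s=st(); print("in holder",inv(v[:3],[*s["ee_pos"][:2],0]).round(4))
E
```

```text
t 3.97 p [0.5447 0.0386 0.0225] yaw 8.0 tooly [ 0.  0. -1.] F [ 0.6  0.8 -0.7] w 0.06 q [-0.52  0.38  0.43  1.89 -0.2   0.9   0.15]
in holder [-0.0007  0.01   -0.1342]
```

Request:
arm_command --targets '[[[0, 0, 0.001, 0, 0.3, 0], [0, 0, 0.001, 0, 0, 0], [0, 0, 0.001, 0, 0, 0], [0, 0, 0, 0, 0, 0]]]'

```text
time: 4.3
ee_pos: [0.5443, 0.0414, 0.0226]
eef_rot: [-0.706, -0.047, 0.047, 0.706]
ft_force: [-0.2, -0.0, -0.3]
width: 0.0597
```

Request:
arm_command --targets '[[[0, 0, 0.001, 0, 0, 0], [0, 0, 0.001, 0, 0, 0], [0, 0, 0, 0, 0, 0]]]'

```text
time: 4.55
ee_pos: [0.5445, 0.0419, 0.0227]
eef_rot: [0.706, 0.047, -0.047, -0.705]
ft_force: [1.7, -4.8, -0.4]
width: 0.06
```

Request:
arm_command --targets '[[[0, 0, 0, 0, 0, 0], [0, 0, 0, 0, 0, 0], [0, -0.01, 0, 0, 0, 0], [0, -0.03, 0, 0, 0, 0], [0, -0.03, 0, 0, 0, 0], [0, 0, 0, 0, 0, 0]]]' --hand 0.87

```text
time: 5.05
ee_pos: [0.5472, 0.0438, 0.0985]
eef_rot: [-0.705, -0.05, 0.044, 0.706]
ft_force: [0.3, -0.3, 0.9]
width: 0.0754
```

```bash
python3 - <<'E'
from plan import *
s=st(); arc(7,[.5115,.2513,.08],-.1045)
E
```

```text
t 5.05 p [0.5472 0.0438 0.0985] yaw 7.66 tooly [ 0.008  0.002 -1.   ] F [ 0.3 -0.3  0.9] w 0.0754 q [-0.55  0.28  0.45  1.84 -0.14  1.05  0.09]
7 rows of shift mm [-4.18  2.66 29.86] turn deg [-0.018  1.95   0.063]
```

Request:
arm_command --targets '[[[-0.0042, 0.0026, 0.03, 0, 1.95, 0], [-0.0042, 0.0026, 0.03, 0, 1.95, 0], [-0.0042, 0.0026, 0.03, 0, 1.95, 0], [-0.0042, 0.0026, 0.03, 0, 1.95, 0], [-0.0042, 0.0026, 0.03, 0, 1.95, 0], [-0.0042, 0.0026, 0.03, 0, 1.95, 0], [-0.0042, 0.0026, 0.03, 0, 1.95, 0], [0, 0, 0, 0, 0, 0], [0, 0, 0, 0, 0, 0]]]'

```text
time: 5.8
ee_pos: [0.5073, 0.254, 0.0746]
eef_rot: [-0.706, 0.035, -0.035, 0.706]
ft_force: [0.7, -0.6, -0.7]
width: 0.076
```

```bash
cat > m2.py <<'E'
from fit import *
from plan import *
s=st(); c=snap("b"); top,side=c["top"],c["side"]
def pts(p,a): return np.array([[p[0]+i*a,p[1]+j*a,k] for i in(-1,1) for j in(-1,1) for k in (0,.03)])
v0=np.load("holder.npy"); h=v0[:2]
def mk(v):
    H=v0[:3]; return holder_items(H,slide_items(comp(H,v[0:3]),.014,"a")+slide_items(comp(H,v[3:6]),.014,"b"))
for nm,cams in (("both",[top,side]),("side",[side]),("top",[top])):
    a,f=fit(cams,mk,[0,.0365,0, 0,.0105,0],pts(h,.09),[.003,.003,.03]*2); print(nm,a.round(4),f)
go([.5115,.2513,.0065],-.1045)
crop(side["pixels"],230,150,330,250,6,"pics/e1.png")
E
python3 m2.py
```

```text
t 5.8 p [0.5073 0.254  0.0746] yaw -5.74 tooly [-0.     0.001 -1.   ] F [ 0.7 -0.6 -0.7] w 0.076 q [-0.86  0.35  0.37  1.8  -0.15  1.02 -0.53]
both [-0.0014  0.0357  0.0438 -0.003   0.0084  0.0327] 180.85084620370998
side [-0.0014  0.035   0.0439 -0.0033  0.007   0.0372] 76.30183107609054
top [-0.0002  0.0373  0.0113 -0.0011  0.0106  0.012 ] 99.46374660071453
shift tool now [ 3.2 68.2  0.7] mm; shift in final tool [ 3.2 68.2  0.7] ; rotvec deg [0.01 0.   0.02]
```

View pics/e1.png

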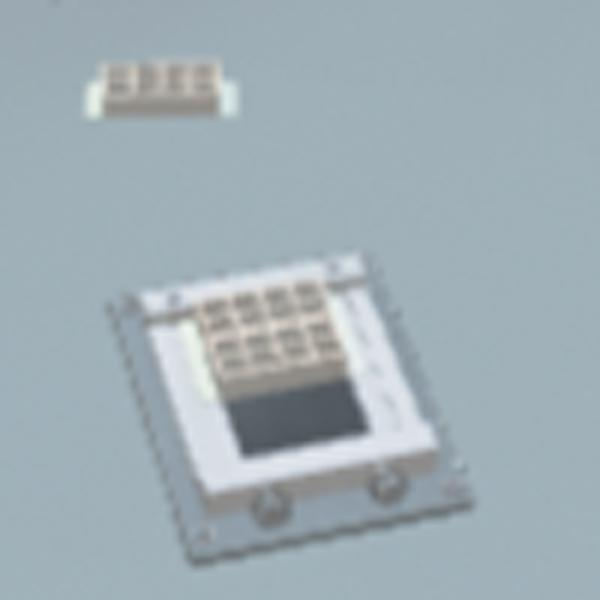

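```bash
python3 - <<'E'
from h import *
a=load("side")["pixels"];b=load("top")["pixels"]
cv2.imwrite("pics/f1.png",np.vstack([a[:250],b[80:]]))
E
```

```text
(no output)
```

View pics/f1.png

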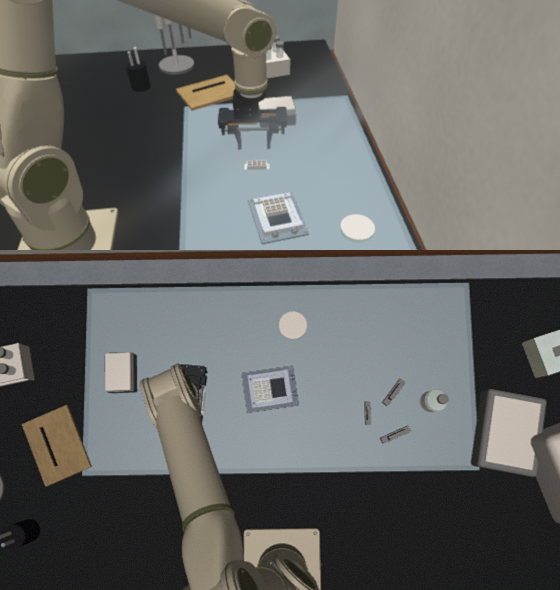

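Request:
arm_command --targets '[[[0.0032, 0.016, 0.0007, 0, 0, 0], [0, 0.016, 0, 0, 0, 0], [0, 0.016, 0, 0, 0, 0], [0, 0.011, 0, 0, 0, 0], [0, 0.006, 0, 0, 0, 0], [0, 0.0025, 0, 0, 0, 0], [0, 0, 0, 0, 0, 0], [0, 0, 0, 0, 0, 0]]]'

```text
time: 6.57
ee_pos: [0.5117, 0.2522, 0.0076]
eef_rot: [-0.706, 0.037, -0.037, 0.706]
ft_force: [0.0, -0.0, -0.2]
width: 0.0756
```

```bash
python3 - <<'E'
from plan import *
from h import *
s=st(); go([.5115,.2513,.0065],-.1045)
c=snap("a"); crop(c["side"]["pixels"],210,90,310,190,6,"pics/i1.png")
E
```

```text
t 6.57 p [0.5117 0.2522 0.0076] yaw -5.98 tooly [ 0.001  0.001 -1.   ] F [ 0.  -0.  -0.2] w 0.0756 q [-0.83  0.45  0.35  1.84 -0.19  0.89 -0.49]
shift tool now [-0.1  1.1 -0.9] mm; shift in final tool [-0.1  1.1 -0.9] ; rotvec deg [-0.04  0.    0.04]
```

View pics/i1.png

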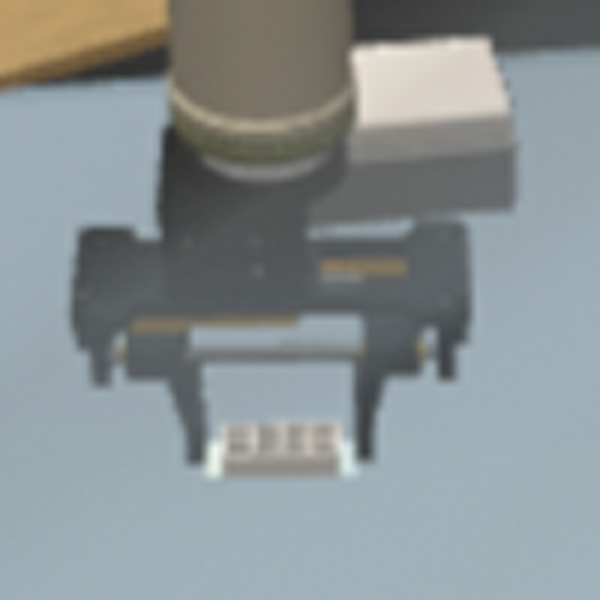

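Request:
arm_command --targets '[[[0, 0, -0.0015, 0, 0, 0], [0, 0, 0, 0, 0, 0], [0, 0, 0, 0, 0, 0], [0, 0, 0, 0, 0, 0], [0, 0, 0, 0, 0, 0], [0, 0, 0, 0, 0, 0], [0, 0, 0, 0, 0, 0]]]' --hand 0.5 --grip_force 20

```text
time: 7.25
ee_pos: [0.5112, 0.2507, 0.0071]
eef_rot: [-0.706, 0.037, -0.037, 0.706]
ft_force: [-1.2, -1.4, 3.6]
width: 0.0599
```

Request:
arm_command --targets '[[[0, -0.005, 0, 0, 0, 0], [0, -0.015, 0, 0, 0, 0], [0, -0.02, 0, 0, 0, 0], [0, -0.02, 0, 0, 0, 0], [0, -0.005, 0, 0, 0, 0], [0, 0, 0, 0, 0, 0]]]'

```text
time: 7.75
ee_pos: [0.512, 0.2512, 0.0734]
eef_rot: [-0.705, 0.036, -0.038, 0.707]
ft_force: [-0.0, 0.1, -1.1]
width: 0.0597
```

```bash
python3 - <<'E'
from plan import *
from h import *
from fit import *
s=st()
c=snap("a"); crop(c["side"]["pixels"],210,70,310,170,6,"pics/i2.png")
# target in holder frame
H=np.load("holder.npy")[:3]; print(comp(H,(0,-.020,0)))
p=comp(H,(0,-.020,0)); arc(8,[p[0],p[1],.075],H[2])
E
```

```text
t 7.75 p [0.512  0.2512 0.0734] yaw -5.97 tooly [ 0.002  0.002 -1.   ] F [-0.   0.1 -1.1] w 0.0597 q [-0.85  0.35  0.37  1.8  -0.15  1.02 -0.52]
(np.float64(0.5493592868965772), np.float64(0.008982347776146642), np.float64(0.13419781981049647))
8 rows of shift mm [  4.84  -0.48 -30.28] turn deg [ 1.000e-03 -1.706e+00 -4.000e-03]
```

View pics/i2.png

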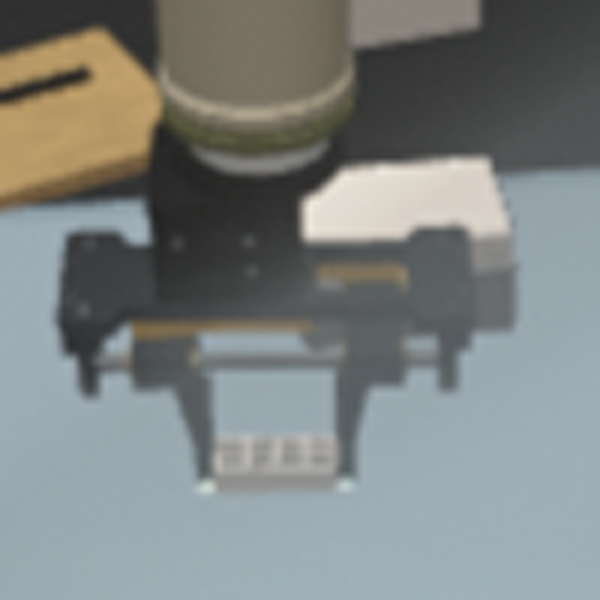

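Request:
arm_command --targets '[[[0.0048, -0.0005, -0.0303, 0, -1.7, 0], [0.0048, -0.0005, -0.0303, 0, -1.7, 0], [0.0048, -0.0005, -0.0303, 0, -1.7, 0], [0.0048, -0.0005, -0.0303, 0, -1.7, 0], [0.0048, -0.0005, -0.0303, 0, -1.7, 0], [0.0048, -0.0005, -0.0303, 0, -1.7, 0], [0.0048, -0.0005, -0.0303, 0, -1.7, 0], [0.0048, -0.0005, -0.0303, 0, -1.7, 0], [0, 0, 0, 0, 0, 0], [0, 0, 0, 0, 0, 0]]]'

```text
time: 8.68
ee_pos: [0.5487, 0.0067, 0.0746]
eef_rot: [0.706, 0.045, -0.046, -0.705]
ft_force: [0.4, 0.7, -0.8]
width: 0.0597
```

```bash
cat > m3.py <<'E'
from plan import *
from fit import *
from ov import overlay
s=st(); H=np.load("holder.npy")[:3]; print("tcp in holder",inv(H,[*s["ee_pos"][:2],0]).round(4))
p=comp(H,(0,-.021,0)); go([*p[:2],.0225],H[2])
c=snap("a")
it=holder_items(H,slide_items(comp(H,(0,.0365,0)),.014,"a")+slide_items(comp(H,(0,.0105,0)),.014,"b"))+slide_items((s["ee_pos"][0],s["ee_pos"][1],H[2]),s["ee_pos"][2]-.0071,"c")
overlay(c["side"],it,(230,150,330,250),6,"pics/j1.png")
crop(c["side"]["pixels"],230,150,330,250,6,"pics/j2.png")
E
python3 m3.py
```

```text
t 8.68 p [0.5487 0.0067 0.0746] yaw 7.41 tooly [-0.002 -0.001 -1.   ] F [ 0.4  0.7 -0.8] w 0.0597 q [-0.49  0.32  0.46  1.85 -0.16  1.01  0.17]
tcp in holder [-0.001  -0.0222 -0.1342]
shift tool now [ 1.1 52.1  1.2] mm; shift in final tool [ 1.  52.1  1.2] ; rotvec deg [ 0.04 -0.28 -0.11]
```

View pics/j1.png

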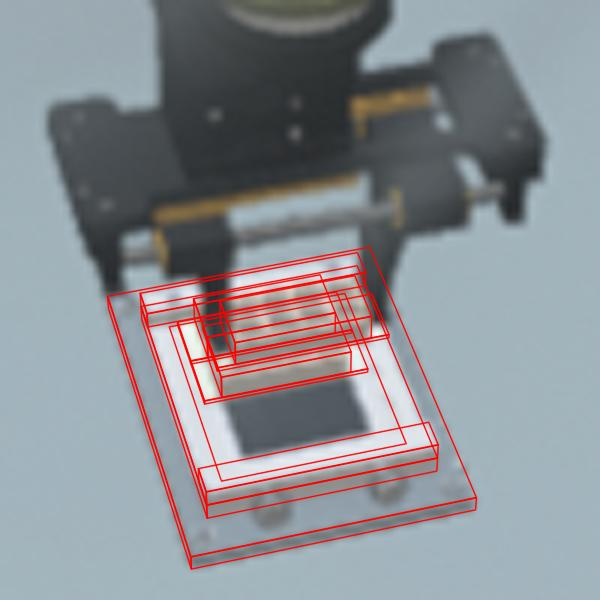

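View pics/j2.png

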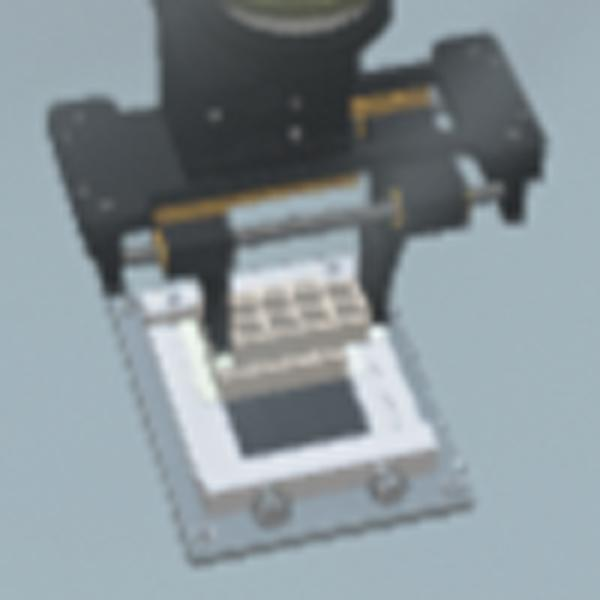

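Request:
arm_command --targets '[[[0.001, 0.012, 0.001, 0, -0.28, 0], [0, 0.014, 0, 0, 0, 0], [0, 0.012, 0, 0, 0, 0], [0, 0.007, 0, 0, 0, 0], [0, 0.004, 0, 0, 0, 0], [0, 0.002, 0, 0, 0, 0], [0, 0, 0, 0, 0, 0], [0, 0, 0, 0, 0, 0]]]'

```text
time: 9.45
ee_pos: [0.5505, 0.01, 0.0252]
eef_rot: [-0.705, -0.049, 0.049, 0.705]
ft_force: [-0.0, -0.4, -0.5]
width: 0.0596
```

```bash
python3 m3.py
```

```text
t 9.45 p [0.5505 0.01   0.0252] yaw 7.91 tooly [ 0.001  0.    -1.   ] F [-0.  -0.4 -0.5] w 0.0596 q [-0.47  0.39  0.44  1.88 -0.21  0.91  0.2 ]
tcp in holder [ 0.0013 -0.0191 -0.1342]
shift tool now [-1.3  2.7 -1.8] mm; shift in final tool [-1.3  2.7 -1.9] ; rotvec deg [-0.01  0.22  0.03]
```

View pics/j2.png

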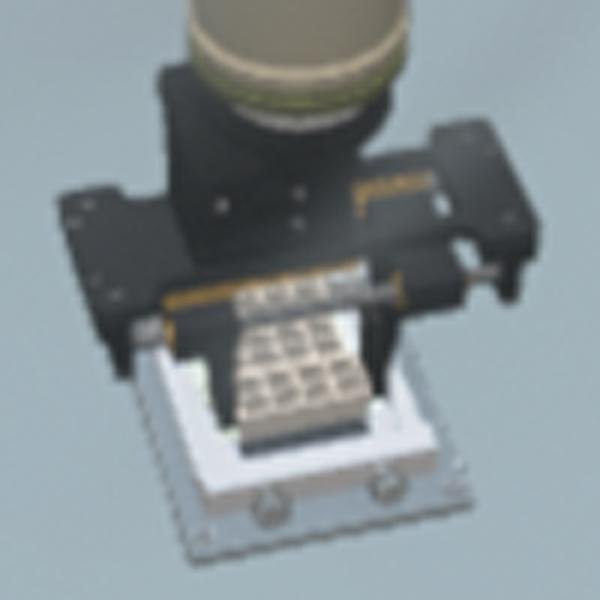

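Request:
arm_command --targets '[[[-0.001, 0, -0.003, 0, 0.2, 0], [0, 0.0015, 0, 0, 0, 0], [0, 0.001, 0, 0, 0, 0], [0, 0.001, 0, 0, 0, 0], [0, 0, 0, 0, 0, 0]]]'

```text
time: 9.97
ee_pos: [0.5495, 0.0069, 0.0211]
eef_rot: [-0.705, -0.048, 0.048, 0.706]
ft_force: [-1.1, 0.2, 0.2]
width: 0.0596
```

Request:
arm_command --targets '[[[0, 0.001, 0, 0, 0, 0], [0, 0, 0, 0, 0, 0], [0, 0, 0, 0, 0, 0]]]'

```text
time: 10.22
ee_pos: [0.5496, 0.0068, 0.021]
eef_rot: [-0.705, -0.047, 0.048, 0.706]
ft_force: [-4.6, -0.3, 10.3]
width: 0.0598
```

Request:
arm_command --targets '[[[0, -0.001, 0, 0, 0, 0], [0, 0, 0.0015, 0, 0, 0], [0, 0, 0.0015, 0, 0, 0], [0, 0, 0.001, 0, 0, 0], [0, 0, 0.001, 0, 0, 0], [0, 0, 0, 0, 0, 0]]]'

```text
time: 10.72
ee_pos: [0.5488, 0.0121, 0.0212]
eef_rot: [-0.705, -0.048, 0.048, 0.706]
ft_force: [-0.2, 0.6, -0.4]
width: 0.0601
```

Request:
arm_command --targets '[[[0, 0, 0.001, 0, 0, 0], [0, 0, 0.001, 0, 0, 0], [0, 0, 0, 0, 0, 0]]]'

```text
time: 10.97
ee_pos: [0.5487, 0.0131, 0.0213]
eef_rot: [0.706, 0.047, -0.047, -0.705]
ft_force: [0.3, -3.1, 0.1]
width: 0.0597
```

Request:
arm_command --targets '[[[0, 0, 0.001, 0, 0, 0], [0, 0, 0.001, 0, 0, 0], [0, 0, 0, 0, 0, 0]]]'

```text
time: 11.22
ee_pos: [0.5487, 0.0131, 0.0214]
eef_rot: [0.706, 0.047, -0.047, -0.705]
ft_force: [1.2, -8.4, -0.0]
width: 0.0599
```

```bash
python3 m3.py
```

```text
t 11.22 p [0.5487 0.0131 0.0214] yaw 7.6 tooly [ 0.001 -0.003 -1.   ] F [ 1.2 -8.4 -0. ] w 0.0599 q [-0.48  0.39  0.44  1.89 -0.2   0.9   0.19]
tcp in holder [-1.000e-04 -1.580e-02 -1.342e-01]
shift tool now [ 0.1 -1.  -5.2] mm; shift in final tool [ 0.1 -1.1 -5.2] ; rotvec deg [ 0.15 -0.09  0.02]
```

View pics/j2.png

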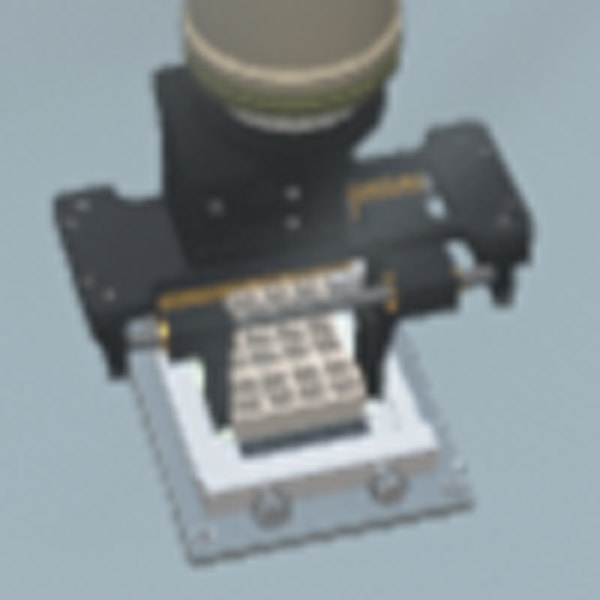

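Request:
arm_command --targets '[[[0, 0, -0.002, 0, 0, 0], [0, 0, 0, 0, 0, 0]]]'

```text
time: 11.48
ee_pos: [0.5487, 0.0131, 0.0213]
eef_rot: [0.706, 0.047, -0.047, -0.705]
ft_force: [0.2, -5.1, 0.7]
width: 0.0597
```

Request:
arm_command --targets '[[[0, 0, 0, 0, 0, 0], [0, 0, 0, 0, 0, 0], [0, 0, 0, 0, 0, 0], [0, 0, 0, 0, 0, 0], [0, -0.01, 0, 0, 0, 0], [0, -0.03, 0, 0, 0, 0], [0, -0.04, 0, 0, 0, 0], [0, -0.01, 0, 0, 0, 0], [0, 0, 0, 0, 0, 0], [0, 0, 0, 0, 0, 0]]]' --hand 0.85

```text
time: 12.32
ee_pos: [0.5492, 0.0141, 0.1124]
eef_rot: [-0.705, -0.048, 0.047, 0.706]
ft_force: [-0.7, -0.4, -0.5]
width: 0.0743
```

```bash
python3 - <<'E'
from plan import *
s=st(); arc(16,[.4664,-.2758,.08],.012-np.pi/2)
E
```

```text
t 12.32 p [0.5492 0.0141 0.1124] yaw 7.73 tooly [ 0.002  0.001 -1.   ] F [-0.7 -0.4 -0.5] w 0.0743 q [-0.51  0.27  0.47  1.82 -0.14  1.08  0.14]
16 rows of shift mm [  7.91   2.02 -19.76] turn deg [-8.000e-03  6.065e+00  4.000e-03]
```

Request:
arm_command --targets '[[[0.0079, 0.002, -0.0198, 0, 6.06, 0], [0.0079, 0.002, -0.0198, 0, 6.06, 0], [0.0079, 0.002, -0.0198, 0, 6.06, 0], [0.0079, 0.002, -0.0198, 0, 6.06, 0], [0.0079, 0.002, -0.0198, 0, 6.06, 0], [0.0079, 0.002, -0.0198, 0, 6.06, 0], [0.0079, 0.002, -0.0198, 0, 6.06, 0], [0.0079, 0.002, -0.0198, 0, 6.06, 0]]]' --hand 0.45

```text
time: 12.98
ee_pos: [0.5718, -0.1509, 0.094]
eef_rot: [0.662, -0.249, 0.247, -0.662]
ft_force: [0.5, 0.5, -0.3]
width: 0.04
```

Request:
arm_command --targets '[[[0.0079, 0.002, -0.0198, 0, 6.06, 0], [0.0079, 0.002, -0.0198, 0, 6.06, 0], [0.0079, 0.002, -0.0198, 0, 6.06, 0], [0.0079, 0.002, -0.0198, 0, 6.06, 0], [0.0079, 0.002, -0.0198, 0, 6.06, 0], [0.0079, 0.002, -0.0198, 0, 6.06, 0], [0.0079, 0.002, -0.0198, 0, 6.06, 0], [0.0079, 0.002, -0.0198, 0, 6.06, 0], [0, 0, 0, 0, 0, 0], [0, 0, 0, 0, 0, 0]]]'

```text
time: 13.82
ee_pos: [0.4642, -0.2767, 0.0785]
eef_rot: [0.503, -0.498, 0.496, -0.503]
ft_force: [0.4, 0.6, 0.1]
width: 0.0393
```

```bash
python3 m2.py; python3 - <<'E'
from plan import *
from h import *
s=st(); go([.4664,-.2758,.0185],.012-np.pi/2)
c=load("side"); crop(c["pixels"],200,230,330,350,5,"pics/k1.png")
E
```

```text
t 13.82 p [ 0.4642 -0.2767  0.0785] yaw -89.31 tooly [-0.002  0.001 -1.   ] F [0.4 0.6 0.1] w 0.0393 q [-0.3   0.39  0.91  1.89 -0.35  1.04 -0.81]
both [-0.0005  0.0409  0.143  -0.0325 -0.0076  0.2105] 717.7491877012152
side [ 0.0071  0.0539  0.4374 -0.0771 -0.0121  0.1136] 608.4231019543722
top [-0.0002  0.0371  0.0122 -0.0011  0.0098  0.0105] 85.90512274508832
shift tool now [-526.2   72.6   53.9] mm; shift in final tool [ -9.7  72.3 528.9] ; rotvec deg [ 1.000e-02 -8.311e+01 -4.000e-02]
t 13.92 p [ 0.4659 -0.2757  0.0788] yaw -89.1 tooly [-0.001  0.    -1.   ] F [0.6 0.5 0.3] w 0.0394 q [-0.31  0.39  0.91  1.88 -0.36  1.04 -0.81]
shift tool now [ 0.1 60.3  0.5] mm; shift in final tool [ 0.1 60.3  0.5] ; rotvec deg [ 0.03  0.21 -0.03]
```

View pics/k1.png

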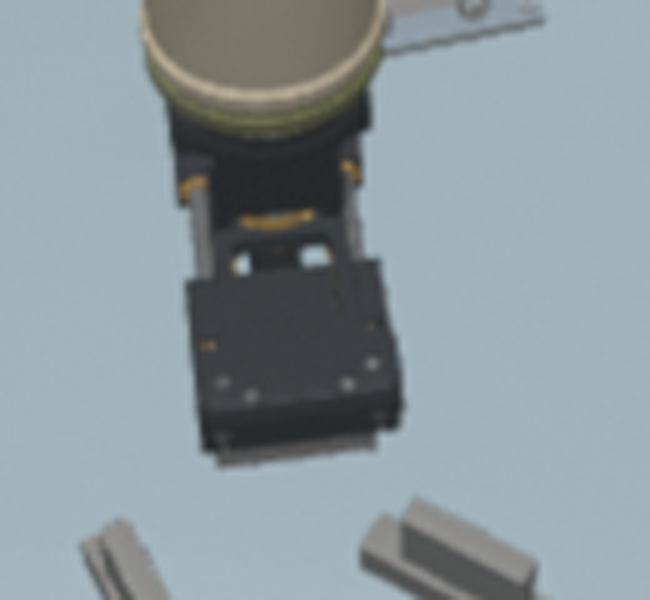

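View pics/e1.png

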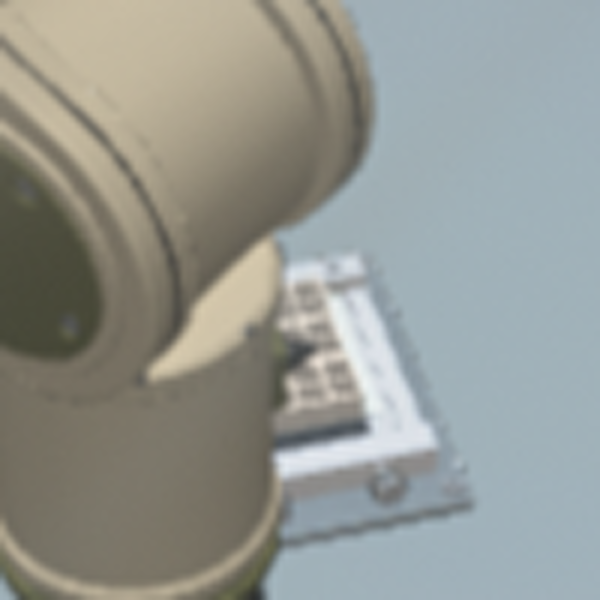

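Request:
arm_command --targets '[[[0, 0.012, 0.0005, 0, 0.2, 0], [0, 0.015, 0, 0, 0, 0], [0, 0.015, 0, 0, 0, 0], [0, 0.01, 0, 0, 0, 0], [0, 0.006, 0, 0, 0, 0], [0, 0.002, 0, 0, 0, 0], [0, 0, 0, 0, 0, 0], [0, 0, 0, 0, 0, 0]]]'

```text
time: 14.58
ee_pos: [0.4663, -0.2767, 0.0197]
eef_rot: [-0.502, 0.497, -0.498, 0.502]
ft_force: [0.6, -0.5, -0.1]
width: 0.0393
```

```bash
python3 - <<'E'
from plan import *
from h import *
s=st(); go([.4664,-.2758,.0185],.012-np.pi/2)
c=snap("k"); crop(c["side"]["pixels"],200,230,330,350,5,"pics/k2.png");crop(c["top"]["pixels"],310,200,420,290,6,"pics/k3.png")
E
```

```text
t 14.58 p [ 0.4663 -0.2767  0.0197] yaw -89.44 tooly [ 0.001 -0.    -1.   ] F [ 0.6 -0.5 -0.1] w 0.0393 q [-0.24  0.48  0.84  1.92 -0.45  0.93 -0.75]
shift tool now [-0.9  1.2  0.1] mm; shift in final tool [-0.9  1.2  0.1] ; rotvec deg [-0.03 -0.13  0.01]
```

View pics/k2.png

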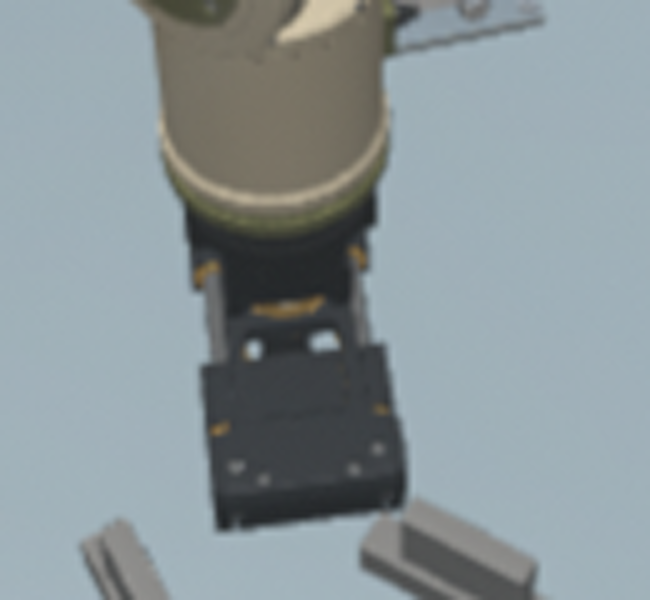

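View pics/k3.png

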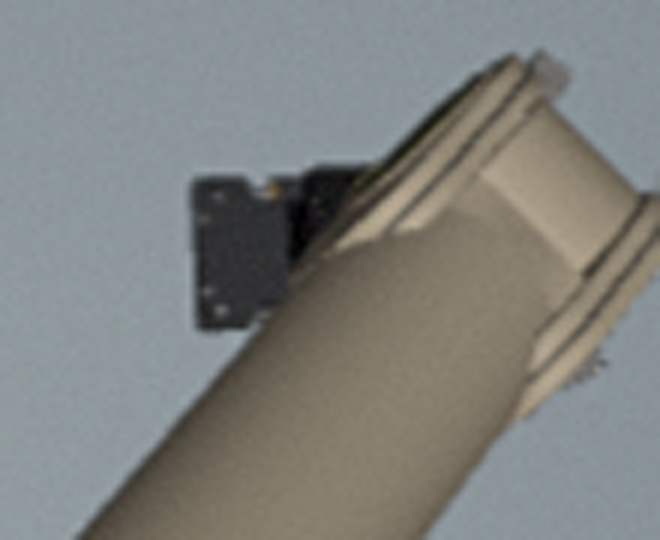

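Spacer hidden under the gripper (crop ~ (300,450) side); no contact force. Close and check the width (10 mm expected).

Request:
arm_command --targets '[[[-0.001, 0.001, 0, 0, -0.1, 0], [0, 0, 0, 0, 0, 0], [0, 0, 0, 0, 0, 0], [0, 0, 0, 0, 0, 0], [0, 0, 0, 0, 0, 0], [0, 0, 0, 0, 0, 0], [0, 0, 0, 0, 0, 0], [0, 0, 0, 0, 0, 0], [0, 0, 0, 0, 0, 0]]]' --hand 0 --grip_force 40

```text
time: 15.43
ee_pos: [0.466, -0.2755, 0.0183]
eef_rot: [-0.503, 0.497, -0.497, 0.503]
ft_force: [-0.3, -0.3, 1.1]
width: 0.0097
```

```bash
python3 - <<'E'
from plan import *
s=st(); go([.4664,-.2758,.0185],.012-np.pi/2)
E
```

```text
t 15.43 p [ 0.466  -0.2755  0.0183] yaw -89.35 tooly [-0.  0. -1.] F [-0.3 -0.3  1.1] w 0.0097 q [-0.24  0.48  0.84  1.92 -0.45  0.93 -0.75]
shift tool now [ 0.3 -0.2  0.4] mm; shift in final tool [ 0.3 -0.2  0.4] ; rotvec deg [ 0.   -0.04 -0.01]
```

Request:
arm_command --targets '[[[0, -0.005, 0, 0, 0, 0], [0, -0.015, 0, 0, 0, 0], [0, -0.025, 0, 0, 0, 0], [0, -0.02, 0, 0, 0, 0], [0, -0.005, 0, 0, 0, 0], [0, 0, 0, 0, 0, 0], [0, 0, 0, 0, 0, 0]]]'

```text
time: 16.02
ee_pos: [0.4659, -0.2752, 0.0879]
eef_rot: [-0.503, 0.497, -0.497, 0.503]
ft_force: [0.8, 1.1, -0.4]
width: 0.0097
```

```bash
python3 - <<'E'
from plan import *
from fit import *
s=st(); H=np.load("holder.npy")[:3]; p=comp(H,(0,-.039,0)); print(p)
arc(10,[*p[:2],.09],H[2]-np.pi/2)
E
```

```text
t 16.02 p [ 0.4659 -0.2752  0.0879] yaw -89.33 tooly [ 0.  0. -1.] F [ 0.8  1.1 -0.4] w 0.0097 q [-0.32  0.38  0.92  1.88 -0.34  1.05 -0.82]
(np.float64(0.551901399237626), np.float64(-0.009846822806900482), np.float64(0.13419781981049647))
10 rows of shift mm [-25.92  -0.2   10.35] turn deg [-0.001 -0.702 -0.003]
```

Request:
arm_command --targets '[[[-0.0259, -0.0002, 0.0103, 0, -0.7, 0], [-0.0259, -0.0002, 0.0103, 0, -0.7, 0], [-0.0259, -0.0002, 0.0103, 0, -0.7, 0], [-0.0259, -0.0002, 0.0103, 0, -0.7, 0], [-0.0259, -0.0002, 0.0103, 0, -0.7, 0], [-0.0259, -0.0002, 0.0103, 0, -0.7, 0], [-0.0259, -0.0002, 0.0103, 0, -0.7, 0], [-0.0259, -0.0002, 0.0103, 0, -0.7, 0], [-0.0259, -0.0002, 0.0103, 0, -0.7, 0], [-0.0259, -0.0002, 0.0103, 0, -0.7, 0], [0, 0, 0, 0, 0, 0], [0, 0, 0, 0, 0, 0]]]'

```text
time: 17.02
ee_pos: [0.551, -0.0087, 0.0889]
eef_rot: [0.534, -0.465, 0.464, -0.532]
ft_force: [0.5, -1.1, -0.6]
width: 0.0099
```

```bash
cat > m4.py <<'E'
from plan import *
from fit import *
from ov import overlay
s=st(); H=np.load("holder.npy")[:3]; print("tcp in holder",inv(H,[*s["ee_pos"][:2],0]).round(4))
p=comp(H,(0,-.039,0)); go([*p[:2],.0325],H[2]-np.pi/2)
c=snap("a")
it=holder_items(H,slide_items(comp(H,(0,.0365,0)),.014,"a")+slide_items(comp(H,(0,.0105,0)),.014,"b")+slide_items(comp(H,(0,-.0155,0)),.014,"e"))
sp=spacer_items((s["ee_pos"][0],s["ee_pos"][1],H[2]),s["ee_pos"][2]-.0183,"c")
overlay(c["side"],it+sp,(230,150,330,250),6,"pics/l1.png")
crop(c["side"]["pixels"],230,150,330,250,6,"pics/l2.png")
crop(c["top"]["pixels"],215,170,325,260,6,"pics/l3.png")
E
python3 m4.py
```

```text
t 17.02 p [ 0.551  -0.0087  0.0889] yaw -82.15 tooly [-0.002 -0.    -1.   ] F [ 0.5 -1.1 -0.6] w 0.0099 q [-0.75  0.37  0.81  1.85 -0.31  1.06 -1.25]
tcp in holder [-0.0008 -0.0377 -0.1342]
shift tool now [ 1.3 56.4  0.9] mm; shift in final tool [ 1.3 56.4  0.8] ; rotvec deg [0.13 0.16 0.  ]
```

View pics/l1.png

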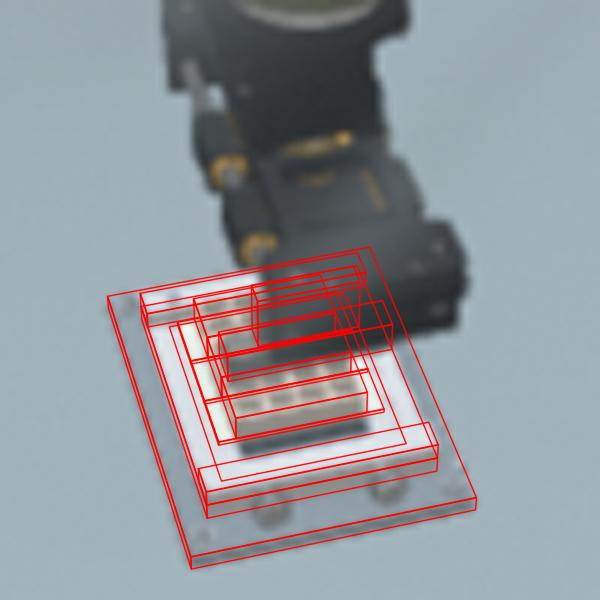

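View pics/l2.png

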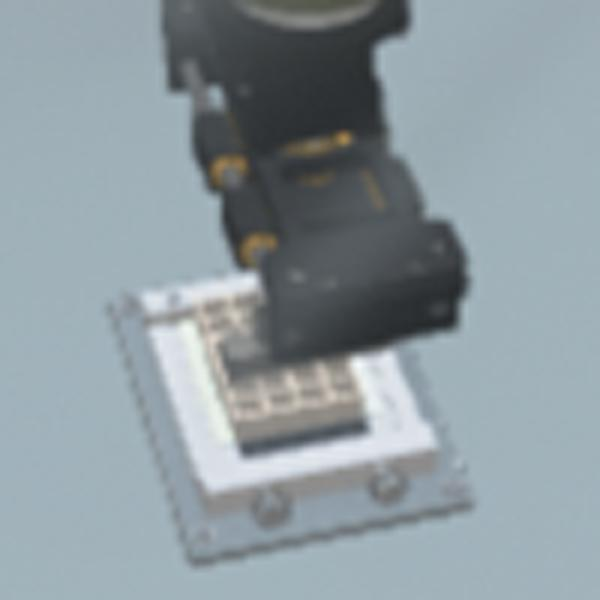

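View pics/l3.png

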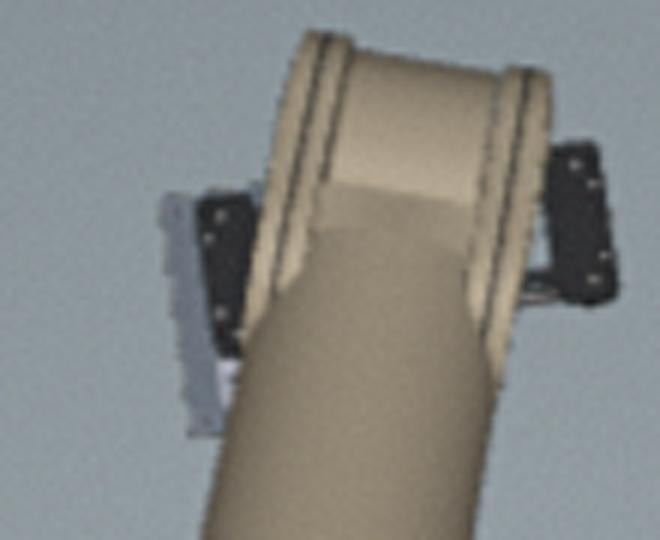

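Request:
arm_command --targets '[[[0.0013, 0.01, 0.0008, 0, 0.15, 0], [0, 0.012, 0, 0, 0, 0], [0, 0.008, 0, 0, 0, 0], [0, 0.003, 0, 0, 0, 0], [0, 0.001, 0, 0, 0, 0], [0, 0, 0, 0, 0, 0], [0, 0, 0, 0, 0, 0]]]'

```text
time: 17.7
ee_pos: [0.5527, -0.0118, 0.0565]
eef_rot: [-0.532, 0.466, -0.466, 0.532]
ft_force: [-0.2, 0.0, 0.1]
width: 0.0101
```

```bash
python3 m4.py; python3 m4.py | head -2
```

```text
t 17.7 p [ 0.5527 -0.0118  0.0565] yaw -82.51 tooly [ 0.  0. -1.] F [-0.2  0.   0.1] w 0.0101 q [-0.71  0.42  0.79  1.87 -0.35  1.   -1.21]
tcp in holder [ 0.0005 -0.041  -0.1342]
shift tool now [-2.  24.  -0.5] mm; shift in final tool [-2.  24.  -0.5] ; rotvec deg [-0.02 -0.2   0.  ]
t 17.8 p [ 0.5528 -0.0116  0.0567] yaw -82.5 tooly [ 0.001  0.    -1.   ] F [ 0.3  0.4 -0.5] w 0.0098 q [-0.71  0.42  0.79  1.87 -0.35  1.   -1.21]
tcp in holder [ 0.0007 -0.0409 -0.1342]
```

View pics/l2.png

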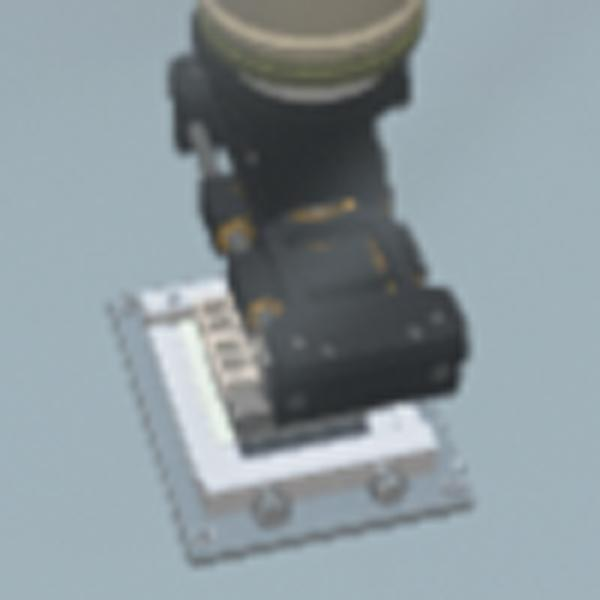

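View pics/l1.png

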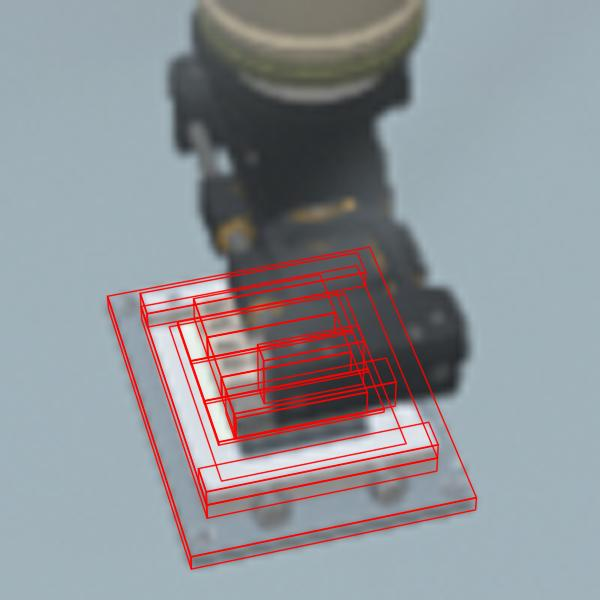

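Request:
arm_command --targets '[[[-0.0018, 0, -0.0005, 0, -0.1, 0], [0, 0.003, 0, 0, 0, 0], [0, 0.003, 0, 0, 0, 0], [0, 0.003, 0, 0, 0, 0], [0, 0.001, 0, 0, 0, 0], [0, 0, 0, 0, 0, 0]]]'

```text
time: 18.4
ee_pos: [0.5515, -0.0099, 0.0459]
eef_rot: [0.532, -0.466, 0.466, -0.532]
ft_force: [0.3, 0.5, -0.7]
width: 0.0096
```

```bash
python3 m4.py
```

```text
t 18.4 p [ 0.5515 -0.0099  0.0459] yaw -82.4 tooly [-0.001 -0.    -1.   ] F [ 0.3  0.5 -0.7] w 0.0096 q [-0.71  0.43  0.78  1.88 -0.36  0.98 -1.21]
tcp in holder [-0.0004 -0.039  -0.1342]
shift tool now [-0.  13.4  0.4] mm; shift in final tool [-0.  13.4  0.4] ; rotvec deg [ 0.04 -0.09  0.  ]
```

View pics/l2.png

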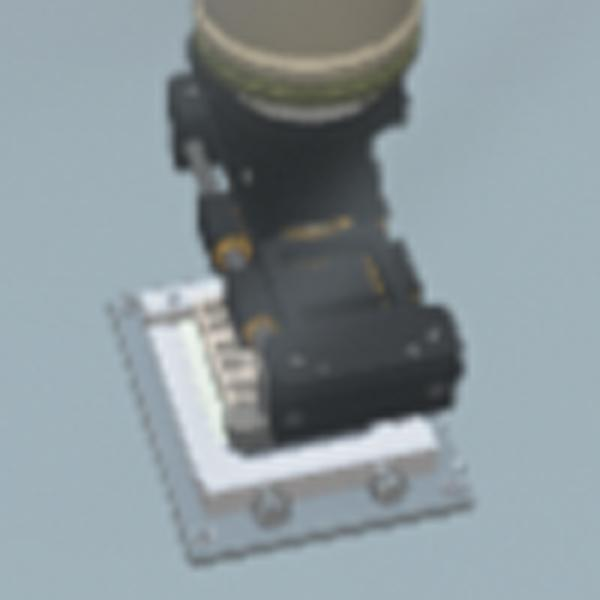

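Request:
arm_command --targets '[[[0, 0.002, 0, 0, 0, 0], [0, 0.002, 0, 0, 0, 0], [0, 0.001, 0, 0, 0, 0], [0, 0, 0, 0, 0, 0]]]'

```text
time: 18.83
ee_pos: [0.5516, -0.0099, 0.041]
eef_rot: [0.532, -0.466, 0.466, -0.532]
ft_force: [0.3, -0.8, -1.0]
width: 0.0098
```

Request:
arm_command --targets '[[[0, 0.002, 0, 0, 0, 0], [0, 0.002, 0, 0, 0, 0], [0, 0.001, 0, 0, 0, 0], [0, 0.001, 0, 0, 0, 0], [0, 0, 0, 0, 0, 0]]]'

```text
time: 19.25
ee_pos: [0.5517, -0.0099, 0.0351]
eef_rot: [0.532, -0.466, 0.466, -0.532]
ft_force: [0.1, -0.6, -0.7]
width: 0.01
```

Request:
arm_command --targets '[[[0, 0.001, 0, 0, 0, 0], [0, 0.001, 0, 0, 0, 0], [0, 0.0005, 0, 0, 0, 0], [0, 0, 0, 0, 0, 0]]]'

```text
time: 19.58
ee_pos: [0.5517, -0.0099, 0.0327]
eef_rot: [0.532, -0.466, 0.466, -0.532]
ft_force: [0.2, -0.1, 0.1]
width: 0.0099
```

Request:
arm_command --targets '[[[0, 0.0005, 0, 0, 0, 0], [0, 0.0005, 0, 0, 0, 0], [0, 0, 0, 0, 0, 0], [0, 0, 0, 0, 0, 0]]]'

```text
time: 19.92
ee_pos: [0.5518, -0.0099, 0.0323]
eef_rot: [-0.532, 0.466, -0.466, 0.532]
ft_force: [-1.7, -0.3, 6.8]
width: 0.0097
```

Request:
arm_command --targets '[[[-0.001, -0.0003, 0, 0, 0, 0], [-0.001, 0, 0, 0, 0, 0], [-0.001, 0, 0, 0, 0, 0], [-0.001, 0, 0, 0, 0, 0], [0, 0, 0, 0, 0, 0], [0, 0, 0, 0, 0, 0]]]'

```text
time: 20.42
ee_pos: [0.5515, -0.006, 0.0323]
eef_rot: [-0.532, 0.466, -0.466, 0.532]
ft_force: [0.6, -1.7, 3.1]
width: 0.0098
```

Request:
arm_command --targets '[[[-0.001, 0, 0, 0, 0, 0], [-0.001, 0, 0, 0, 0, 0], [0, 0, 0, 0, 0, 0], [0, 0, 0, 0, 0, 0]]]'

```text
time: 20.75
ee_pos: [0.5515, -0.0059, 0.0323]
eef_rot: [0.532, -0.465, 0.467, -0.531]
ft_force: [2.5, -7.7, 1.9]
width: 0.0097
```

```bash
python3 m4.py
```

```text
t 20.75 p [ 0.5515 -0.0059  0.0323] yaw -82.48 tooly [ 0.001 -0.002 -1.   ] F [ 2.5 -7.7  1.9] w 0.0097 q [-0.71  0.45  0.77  1.89 -0.38  0.95 -1.2 ]
tcp in holder [ 1.000e-04 -3.510e-02 -1.342e-01]
shift tool now [ 3.9 -0.2 -0.1] mm; shift in final tool [ 3.9 -0.2 -0.1] ; rotvec deg [-0.06 -0.17  0.14]
```

View pics/l2.png

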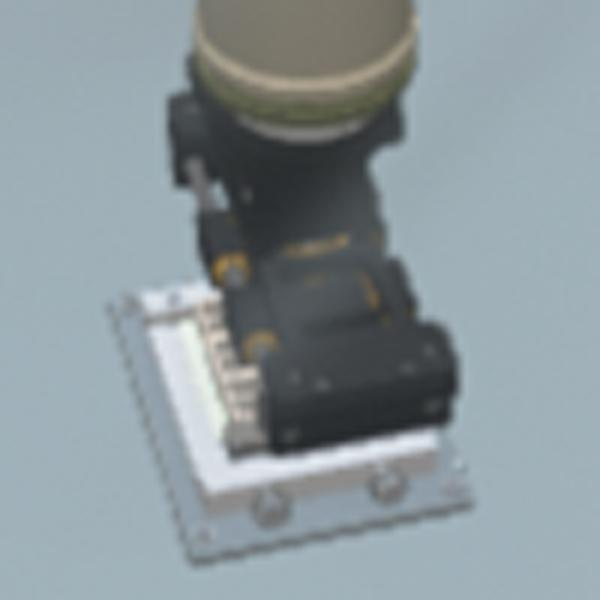

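Request:
arm_command --targets '[[[-0.001, 0, 0, 0, 0, 0], [-0.001, 0, 0, 0, 0, 0], [-0.001, 0, 0, 0, 0, 0], [-0.001, 0, 0, 0, 0, 0], [0, 0, 0, 0, 0, 0], [0, 0, 0, 0, 0, 0], [0, 0, 0, 0, 0, 0], [0, 0, 0, 0, 0, 0], [0, 0, 0, 0, 0, 0]]]'

```text
time: 21.6
ee_pos: [0.5514, -0.0057, 0.0326]
eef_rot: [0.532, -0.465, 0.469, -0.53]
ft_force: [4.3, -19.0, 0.8]
width: 0.0097
```

```bash
python3 m4.py
```

```text
t 21.6 p [ 0.5514 -0.0057  0.0326] yaw -82.64 tooly [ 0.003 -0.006 -1.   ] F [  4.3 -19.    0.8] w 0.0097 q [-0.71  0.45  0.77  1.89 -0.38  0.95 -1.21]
tcp in holder [ 0.     -0.0348 -0.1342]
shift tool now [4.2 0.1 0. ] mm; shift in final tool [ 4.2  0.1 -0. ] ; rotvec deg [-0.11 -0.32  0.38]
```

View pics/l1.png

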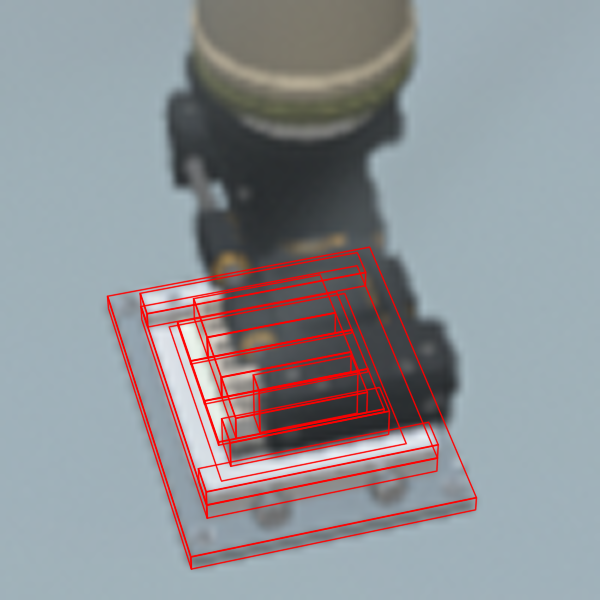

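View pics/l2.png

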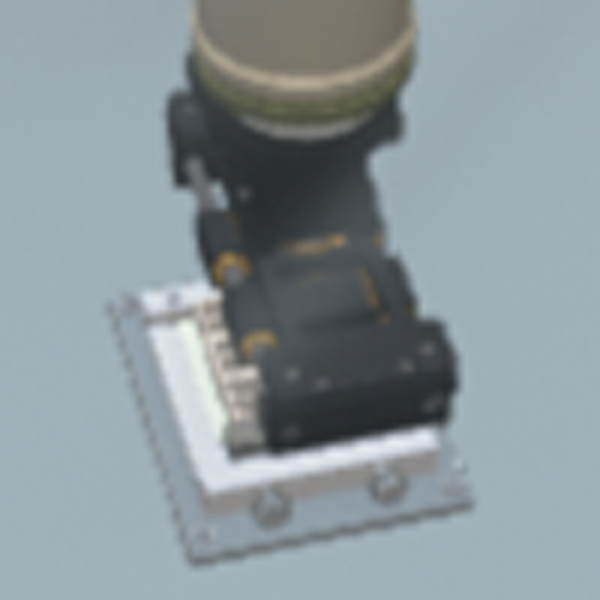

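Request:
arm_command --targets '[[[0, 0.0004, 0, 0, 0, 0], [0, 0, 0, 0, 0, 0], [0, 0, 0, 0, 0, 0], [0, 0, 0, 0, 0, 0], [0, 0, 0, 0, 0, 0], [0, 0, 0, 0, 0, 0]]]'

```text
time: 22.2
ee_pos: [0.5514, -0.0057, 0.0324]
eef_rot: [0.532, -0.465, 0.469, -0.53]
ft_force: [2.6, -18.4, 3.3]
width: 0.0097
```

```bash
python3 - <<'E'
from plan import *
from bench import r
st(); print(r.close_job()); st()
E
```

```text
t 22.2 p [ 0.5514 -0.0057  0.0324] yaw -82.63 tooly [ 0.003 -0.006 -1.   ] F [  2.6 -18.4   3.3] w 0.0097 q [-0.71  0.45  0.77  1.89 -0.38  0.95 -1.21]
the job is handed in; nothing more can be done
None
the job is handed in; nothing more can be done
```

I handed the job in at 22.2 s with the arm still gripping the spacer and pressing it against the row of three slides.

- **Slides:** I dragged slide 2, and slide 1 ahead of it, up to the fixed rail. Then I set slide 3 in flat behind them, drew it up until the row stopped it, and let it go.
- **Spacer:** Of the three look-alikes I took the smallest, at top-view pixel (367, 243). I lowered it flat into the gap by the thumbscrew rail and pushed it sideways against the row.

**Last checks:**
- The push on the row was about 18 N and the downward force about 3 N.
- The finger opening was 9.7 mm on the 10 mm grip.
- The gripper, taken as the spacer's position, was at y ≈ -0.035 m in the holder frame. The tightly packed place is -0.036 m and the allowed range is -0.0385 to -0.030 m.
- Tool tilt was about 0.4° and yaw was within about 0.4° of square.

**Disagreed or not checked:**
- Single-camera fits of the slides differed. The side camera put the slides up to about 3.5 mm off the top camera and twisted by about 0.04 rad, and its later fits were useless because the arm was in the way. I relied on the top camera, and on the arm's own position reading and contact forces.
- Just before release, the gripper holding slide 3 was at y = -0.0158 m against the expected -0.0155 m.
- In the final pictures the gripper hides most of the spacer and the row, so the contact forces between slides and against the rail are inferred from the wrist force.

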